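# Lever open the flap of a shielded sample well

### The job

Please hold the sample well open for me so that I can take the vial out: with your fingertips, push the yellow stop sideways until it is well clear of the lever (either side will do), then press the red pad of the lever down until the heavy flap stands about 20 degrees or more open. Finish while still pressing the pad, holding the flap up and still; raise the flap with the lever only, never by touching it, leave the lever seated in its cradle, and do not disturb the vial in the well or the glassware and bottle round it.

Things in the scene. Friction and masses are not known exactly. Their poses are not given: they have to be found in the camera images.
- well: Fixed grey base plate, 390 (x) x 130 (y) x 12 mm, with a white well (74 x 100 mm outside, wall top 76 mm above the worktop) centred at x = +107 mm and an aluminium fulcrum at x = -23 mm. Origin on the worktop, z up; x runs along the lever from red pad to well. The plate reaches from x = -235 to +155 mm. Its place and yaw vary.
- lever: Loose aluminium bar, 236 x 22 x 12 mm, 0.11 kg, resting by its 10 mm cross pin in the open-topped notches of the fulcrum. Origin on the pin's axis, 81 mm up; x towards the well, level at rest, though the bar slopes up 0.25 rad towards the red pad (end 165 mm from the pin). Its roller-nosed short end (75 mm) lies under the flap's lip. Pressing the pad takes 2 to 9 N once the stop is clear.
- lever_pad (a point): Centre of the top of the red ribbed pad (34 x 34 mm) near the lever's long end: the place to press. At rest about 132 mm above the worktop, at x = -167, y = 0 mm of the well. It goes nearly straight down: about 67 mm for 20 degrees of flap, 78 mm for 23 degrees; the bar meets the base plate after about 95 mm.
- cradle (a point): Fixed point of the fulcrum where the axis of the lever's pin rests (x = -23, y = 0, z = 81 mm of the well). The lever's origin must stay within 8 mm of it.
- flap (a joint): Hinge angle of the heavy lead-filled steel flap over the well (81 x 104 x 28 mm, about 2.8 kg, blue panel on top; hinge along y at x = +139 mm, z = 76 mm of the well). 0 = shut, grows as it opens; 20 degrees = 0.35 rad. It falls shut by its weight when the lever is let go.
- flap_lip (a point): Upper front edge of the flap's 42 mm wide lip, which sticks out over the short end of the lever. Not to be touched.
- stop (a joint): Sideways position (m) of the yellow stop along the well's y: within 0.01 of 0 at the start, where it stands under the lever and blocks it; slides to +-0.05 with about 1.2 N of friction and stays where left. Clear beyond 0.03 either side. Its blocking pillar (20 mm wide, top at 95 mm) is at x = -125 mm of the well.
- stop_post (a point): Top centre of the yellow upright round post (14 mm thick, top 118 mm, foot 22 mm above the worktop) by which the stop is pushed. It stands at x = -215 mm of the well, 48 mm beyond the pad on the side away from the well; a low arm joins it to the stop's pillar and it moves with the stop.
- vial_in_well: Glass vial with white cap, 27 mm across, 60 mm tall, loose, standing in the well under the flap. Origin at the centre of its underside.
- beaker: Glass beaker, 53 x 59 x 71 mm, loose, standing on the worktop about 150 mm to the +y side of the lever. Origin at the centre of its underside.
- bottle: White bottle with red cap, 52 mm across, 100 mm tall, loose, standing about 150 mm to the -y side of the lever. Origin at the centre of its underside.
- vial_outside: Glass vial with white cap, 27 mm across, 60 mm tall, loose, standing on the worktop on the -y side. Origin at the centre of its underside.
Things that resemble listed ones, but are neither listed nor needed, are in the scene too. There is more than one size of the vial_outside; the one meant has the size given above.

How it is judged:
On the way, in this order (a step that is already met when the one before it is completed fails the run):
1. the stop is pushed clear of the lever, more than 30 mm to one side, while the flap is still shut ((value of joint stop above 0.03 m or value of joint stop below -0.03 m) and value of joint flap below 0.08 rad), for 0.2 s.
2. the fingers press the lever down and the flap is up by 0.32 rad (18 degrees) or more (value of joint flap above 0.32 rad and contact force between the fingers and lever above 0.5 N and (value of joint stop above 0.03 m or value of joint stop below -0.03 m)), for 0.2 s.
At the end, for the whole second after the job is handed in: Fingers still press the lever (over 0.5 N); flap held still at 0.32 rad (18 degrees) or more; stop over 30 mm to one side; lever pin within 8 mm of its place in the cradle; both vials, beaker and bottle upright, within 20 mm of where they stood (all of step 2 and distance between lever and cradle below 0.008 m and velocity of joint flap between -0.05 and 0.05 rad/s and distance of each of vial_in_well, beaker, bottle, vial_outside from where it was at the start of the episode below 0.02 m and angle between each of vial_in_well, beaker, bottle, vial_outside's own z axis and vertical below 0.3 rad); the arm keeps its last pose, push and grip.
It fails at once if the robot touches the flap (contact force between any of the arm, the fingers and flap above 0.5 N).
It fails at once if the lever is lifted or knocked out of its cradle (not (distance between lever and cradle below 0.012 m)).
It fails at once if a vial, the beaker or the bottle is shifted by more than 20 mm or tipped (not (distance of each of vial_in_well, beaker, bottle, vial_outside from where it was at the start of the episode below 0.02 m and angle between each of vial_in_well, beaker, bottle, vial_outside's own z axis and vertical below 0.3 rad)).
It also fails if it takes over 42 s, if anything falls off the work surface, if the arm or the gripper's body presses on something with over 40 N, if the wrist force passes 120 N, or if a joint passes its speed limit or range.

### The arm

A 7-joint arm with a two-finger parallel gripper is mounted at the origin on a cart in front of the work surface, level with it; the furniture and walls round the work are solid. World frame = base frame: x ahead of the robot, y to its left, z up, the work surface at z = 0. Lengths are in m, angles in rad, forces in N, time in s.
With the tool pointing down it reaches from about 0.425 to 0.95 m from the base axis. Payload 4.7 kg.
Tool frame: the origin (TCP) lies midway between the tips of the shut fingers; the grasp point (between the pads) lies 19 mm behind it; z points along the fingers, y is the direction in which the jaws open and shut (so a half turn about z gives the same grasp; the last joint's range is limited). The gripper opens to 87 mm and grips with 3 to 60 N. Pads are 19 mm wide; open, the fingers measure 117 mm over their backs; the gripper's body (75 mm by 190 mm) begins 51 mm behind the grasp point.
Start: joints at [1.285, 0.469, -0.049, 1.532, 0.024, 1.141, -0.082], TCP at [0.171, -0.653, 0.223] pointing down, gripper open.
Joint ranges: [-2.59, 2.59], [-0.33, 1.99], [-1.39, 1.29], [0.1, 2.45], [-1.04, 4.18], [0.21, 1.99], [-2.66, 2.66]. Speed limits (rad/s): [2.57, 2.57, 3.14, 3.14, 3.14, 3.14, 3.14].

### API

Orientations are given as a unit quaternion [x, y, z, w].
In Python, from cell import r gives the robot as it stands. The module is installed in compiled form; this text tells all that it offers.
- The arm moves only by the shell command python3 -m inch 'ROWS'. ROWS is JSON, a list that holds one entry, the list of rows, each a list of 7 numbers: the turn, a rotation vector about the tool's x, y, z in degrees, then the shift along the tool's x, y, z in m, then the finger opening in m, from 0 to 0.087. A call has 1 to 5 rows; each row is the pose to reach, as a shift and turn from the pose measured when the call began, along the tool's axes at that moment; what a row does not reach only later rows make up. A row lasts 1/12 s, in which the tool goes at most 41.7 mm and 7.16 degrees, less where a joint would pass 70% of its speed; a pose out of reach is approached as far as the arm can. A call with a gripper value outside its range is refused whole. The fingers move at their own pace and stop on an object; the grip force is fixed at half the most. Time passes only in rows, so rows that repeat a pose let the fingers close. It gives the time, the measured TCP pose, the force and the opening at its end, in the units of the state.
- r.state(): the state, without advancing time (a new reading comes with each control period).
- r.camera(name): name is "scene" or "top"; returns (picture, depth): 420x560x3 uint8, red, green, blue; 420x560 float32, m along the optical axis (not along the pixel's ray), 0 where there is no reading.
- r.camera_model(name): a dict with "camera_matrix" (3x3 intrinsics, pixels), "world_to_cam" (4x4, takes a point from world to camera coordinates). Camera axes: x right, y up, looking along -z (the intrinsics and any distortion apply to the point x, -y, -z); pixel columns grow to the right and rows downward; lengths in m; the calibration is good to about 2 mm. A picture is of the moment at which its call begins. camera_model takes no time and is no camera call.
- r.hand_in(): hands the job in, once; it reports no verdict.
Trained networks look in the newest picture that a camera, given by its name, has taken for a name from the list of things; names that differ only in an ending like _2 or _b are one class to them, and where a whole thing is asked for, a point or a joint stands for the part that bears it (a point fixed in the world has none). Each returns a list of dicts, best first, with "score" (0 to 1); they miss things now and then, are a little off and sometimes report something else, mostly with a low value. They report only what shows in the picture. A call takes as long as a camera call. They do not tell look-alikes from the thing itself.
- r.look_for(name, camera): "location" ([x, y, z] in m, in world coordinates, good to about 4 mm: the middle of the surface that is visible of it).
- r.tip_of(name, camera): "location" ([x, y, z] in m, in world coordinates, good to about 4 mm: a listed point, or the origin of a listed thing).
The state is a dict: "clock": time; "q": joint angles; "joint_vel": joint speeds; "joint_efforts": joint torques, N m; "ee_pos": TCP position; "eef_rot": TCP orientation; "wrist_force": force on the tool from outside, world axes, zero at the start; "torque": the same for the moment, N m; "grip_width": opening from 0.0 (shut) to 1.0 (fully open).
Only numpy, scipy, OpenCV 4.12 (cv2) and the standard library are available. Lean on these libraries where they do the work, as an engineer would, in place of code of your own. Each camera call takes 0.05 s, during which the arm holds its last target.

## Working session

There is one attempt and no reset: what is moved stays moved. The work goes in short steps, Python scripts to look and compute and a shell command to move; the robot and the scene stay as the last step left them, time stands still between calls to the robot, and variables do not carry over. Pictures are saved under pics/ and viewed, and the job is handed in when it is done.

```bash
mkdir -p pics; cat > h.py <<'E'
from cell import r
import numpy as np, cv2
from scipy.spatial.transform import Rotation as R
def snap(cam,fn):
    p,d=r.camera(cam); cv2.imwrite('pics/'+fn,p[:,:,::-1]); return p,d
def proj(cam,P):
    m=r.camera_model(cam);c=np.array(m['world_to_cam'])@np.append(P,1);k=np.array(m['camera_matrix'])
    u=k@np.array([c[0],-c[1],-c[2]]);return u[:2]/u[2]
def unproj(cam,u,v,z):
    m=r.camera_model(cam);k=np.array(m['camera_matrix']);T=np.linalg.inv(np.array(m['world_to_cam']))
    x=(u-k[0,2])/k[0,0]*z;y=(v-k[1,2])/k[1,1]*z
    return (T@np.array([x,-y,-z,1]))[:3]
E
python3 - <<'E'
from h import *
np.set_printoptions(precision=4,suppress=True)
for c in('scene','top'):
    snap(c,c+'0.png')
    for n in('lever_pad','stop_post','cradle','flap_lip'):
        for o in r.tip_of(n,c)[:3]: print(c,n,np.round(o['location'],4),round(o['score'],2),proj(c,o['location']).round())
    for n in('lever','well','vial_outside','beaker','bottle'):
        for o in r.tip_of(n,c)[:4]: print(c,n,np.round(o['location'],4),round(o['score'],2),proj(c,o['location']).round())
print(r.state())
E
```

```text
scene lever_pad [ 0.4666 -0.1366  0.1296] 0.59 [220. 277.]
scene stop_post [ 0.4433 -0.0895  0.1206] 0.7 [205. 310.]
scene cradle [ 0.5271 -0.2615  0.0779] 0.77 [255. 232.]
scene flap_lip [ 0.5452 -0.3133  0.09  ] 0.81 [270. 207.]
scene lever [ 0.5299 -0.2619  0.0785] 0.81 [254. 231.]
scene well [ 0.5333 -0.2853 -0.003 ] 0.56 [264. 253.]
scene vial_outside [ 0.3269 -0.2399 -0.0012] 0.89 [332. 339.]
scene vial_outside [ 0.3677 -0.3081  0.0007] 0.79 [341. 298.]
scene vial_outside [ 0.3047 -0.3534 -0.0008] 0.54 [386. 305.]
scene vial_outside [ 0.4696 -0.1336  0.1304] 0.29 [217. 277.]
scene beaker [ 0.6554 -0.1972 -0.0016] 0.64 [184. 242.]
scene bottle [ 0.406  -0.4053 -0.0048] 0.87 [360. 256.]
top lever_pad [ 0.4645 -0.1312  0.1282] 0.79 [202. 233.]
top stop_post [ 0.4652 -0.1352  0.1294] 0.69 [203. 233.]
top stop_post [ 0.4428 -0.0949  0.1193] 0.56 [184. 244.]
top cradle [ 0.5254 -0.2613  0.0805] 0.73 [267. 208.]
top flap_lip [ 0.5452 -0.313   0.0864] 0.89 [291. 199.]
top lever [ 0.524  -0.2615  0.0836] 0.92 [267. 208.]
top well [ 0.5318 -0.2827 -0.0018] 0.68 [277. 211.]
top vial_outside [ 0.3252 -0.2361  0.003 ] 0.66 [255. 301.]
top vial_outside [ 0.3646 -0.3119  0.0015] 0.62 [289. 283.]
top vial_outside [ 0.3089 -0.3494 -0.0053] 0.51 [305. 308.]
top beaker [ 0.656  -0.2     0.0002] 0.82 [243. 159.]
top bottle [ 0.4059 -0.4046 -0.001 ] 0.75 [330. 266.]
{'clock': 1.0, 'q': array([ 1.2851,  0.4686, -0.0486,  1.5325,  0.0241,  1.141 , -0.0823]), 'joint_vel': array([ 0.0005,  0.001 , -0.0002, -0.0002, -0.0004,  0.0017,  0.0011]), 'joint_efforts': array([ -0.0019, -50.7827,  -0.0816, -23.6448,  -0.0613,   0.031 ,
        -0.    ]), 'ee_pos': array([ 0.1715, -0.6529,  0.2226]), 'eef_rot': array([0.9918, 0.1281, 0.    , 0.0001]), 'wrist_force': array([-0.0003,  0.2043, -0.6696]), 'torque': array([-0.0002,  0.0111,  0.0048]), 'grip_width': 1.0049565875722815}
```

View images.

View pics/scene0.png

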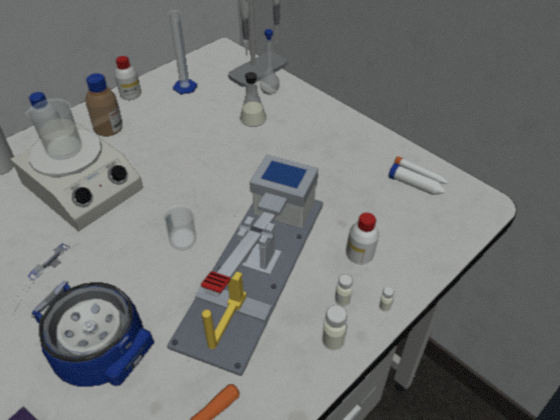

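View pics/top0.png

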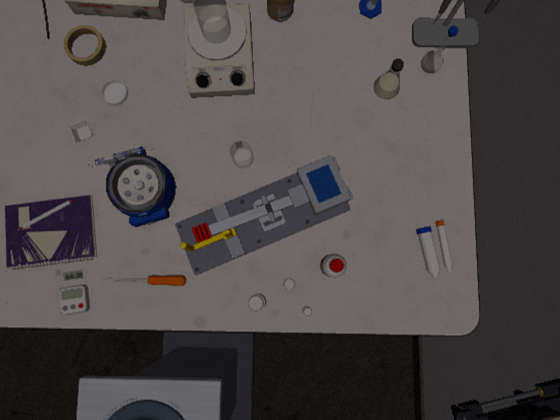

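```bash
python3 - <<'E'
import cv2
a=cv2.imread('pics/scene0.png')[180:370,150:330]; cv2.imwrite('pics/crop0.png',cv2.resize(a,None,fx=3.1,fy=3.1,interpolation=cv2.INTER_CUBIC))
E
```

```text
(no output)
```

View pics/crop0.png

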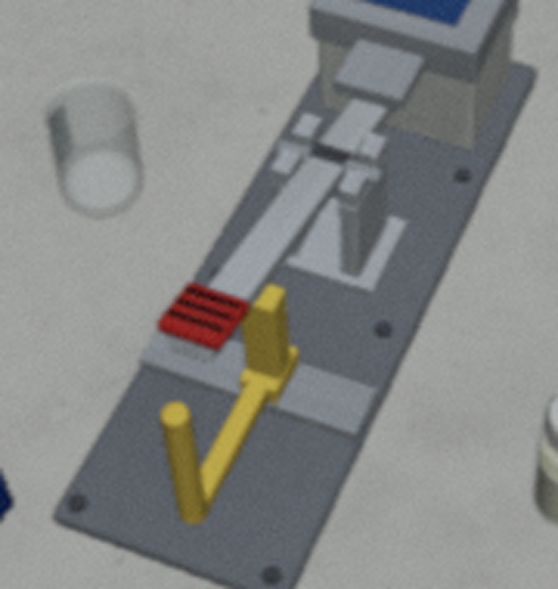

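Candidates, in scene-camera pixels:
- **Post:** the round yellow post at (205,310), or the square yellow pillar at (237,285), which only blocks the lever. I choose the round one, at the end away from the well.
- **Pad:** the red ribbed pad at (217,281). The red bottle cap at (367,221) and the orange screwdriver at (215,405) are only alike in colour.

The close crop confirms both choices. I'll refine these points and check the clearances.

```bash
cat >> h.py <<'E'
def cloud(cam,p,d):
    m=r.camera_model(cam);k=np.array(m['camera_matrix']);T=np.linalg.inv(np.array(m['world_to_cam']))
    v,u=np.indices(d.shape);x=(u-k[0,2])/k[0,0]*d;y=(v-k[1,2])/k[1,1]*d
    return (np.stack([x,-y,-d,np.ones_like(d)],-1)@T.T)[...,:3]
E
python3 - <<'E'
from h import *
np.set_printoptions(precision=4,suppress=True)
for c in('scene','top'):
    p,d=r.camera(c);C=cloud(c,p,d);ok=d>0;h=cv2.cvtColor(p,cv2.COLOR_RGB2HSV)
    X=C[...,0];Y=C[...,1];Z=C[...,2]
    near=ok&(X>.38)&(X<.6)&(Y<-.05)&(Y>-.4)
    yel=near&(h[...,0]>17)&(h[...,0]<32)&(h[...,1]>140)
    red=near&((h[...,0]<6)|(h[...,0]>174))&(h[...,1]>150)&(Z>.1)&(Y>-.25)
    blu=near&(h[...,0]>100)&(h[...,0]<125)&(h[...,1]>150)&(Z>.08)
    t=yel&(Z>.107); print(c,'posttop',t.sum(),C[t].mean(0),'pillar',C[yel&(Z>.08)&(Y<-.14)].mean(0))
    print('red',red.sum(),C[red].mean(0),'blue',blu.sum(),C[blu].mean(0), 'blue minrect',cv2.minAreaRect(C[blu][:,:2].astype(np.float32)))
    cen=ok&(X>.3)&(X<.75)&(Y>-.08)&(Y<.2)&(Z>.05)
    for x0 in np.arange(.3,.75,.05):
        print(round(x0,2),[round(float(Z[cen&(X>=x0)&(X<x0+.05)&(Y>=y0)&(Y<y0+.04)].max(initial=0)),3) for y0 in np.arange(-.08,.2,.04)])
E
```

```text
scene posttop 83 [ 0.4379 -0.0878  0.1159] pillar [ 0.4697 -0.1679  0.0913]
red 347 [ 0.463  -0.1263  0.1326] blue 547 [ 0.5728 -0.375   0.106 ] blue minrect ((0.57562655210495, -0.37721744179725647), (0.06709703803062439, 0.048283081501722336), 24.186290740966797)
0.3 [0.0, 0.0, 0.0, 0.0, 0.0, 0.0, 0.0, 0.0]
0.35 [0.0, 0.0, 0.0, 0.0, 0.0, 0.0, 0.0, 0.0]
0.4 [0.0, 0.0, 0.0, 0.0, 0.0, 0.0, 0.0, 0.0]
0.45 [0.0, 0.053, 0.054, 0.052, 0.0, 0.0, 0.0, 0.0]
0.5 [0.0, 0.084, 0.083, 0.083, 0.083, 0.0, 0.0, 0.0]
0.55 [0.0, 0.083, 0.221, 0.22, 0.197, 0.0, 0.0, 0.0]
0.6 [0.0, 0.195, 0.212, 0.093, 0.088, 0.0, 0.0, 0.0]
0.65 [0.0, 0.0, 0.093, 0.088, 0.0, 0.0, 0.0, 0.0]
0.7 [0.0, 0.0, 0.0, 0.0, 0.0, 0.0, 0.0, 0.0]
top posttop 36 [ 0.4411 -0.0936  0.1157] pillar [ 0.4707 -0.1758  0.0932]
red 242 [ 0.4663 -0.1309  0.131 ] blue 559 [ 0.5733 -0.377   0.1049] blue minrect ((0.5752308964729309, -0.3797968327999115), (0.06599845737218857, 0.04901187866926193), 21.504470825195312)
0.3 [0.0, 0.0, 0.0, 0.0, 0.0, 0.0, 0.0, 0.0]
0.35 [0.0, 0.0, 0.0, 0.0, 0.0, 0.0, 0.0, 0.0]
0.4 [0.0, 0.0, 0.0, 0.0, 0.0, 0.0, 0.0, 0.0]
0.45 [0.0, 0.0, 0.051, 0.051, 0.0, 0.0, 0.0, 0.0]
0.5 [0.0, 0.083, 0.083, 0.083, 0.081, 0.0, 0.0, 0.0]
0.55 [0.075, 0.083, 0.219, 0.217, 0.191, 0.0, 0.0, 0.0]
0.6 [0.0, 0.2, 0.212, 0.091, 0.083, 0.0, 0.0, 0.0]
0.65 [0.0, 0.0, 0.099, 0.086, 0.0, 0.0, 0.0, 0.0]
0.7 [0.0, 0.0, 0.0, 0.0, 0.0, 0.0, 0.0, 0.0]
```

```bash
python3 -m inch '[[[0,0,-2,0.033,-0.024,0,0],[0,0,-4,0.066,-0.049,0,0],[0,0,-6,0.100,-0.073,0,0],[0,0,-8,0.133,-0.098,0,0],[0,0,-9.3,0.166,-0.122,0,0]]]'
```

```text
clock: 1.52
ee_pos: [0.302, -0.491, 0.2227]
eef_rot: [0.978, 0.209, 0.0, 0.0]
wrist_force: [0.7, -0.7, 0.3]
grip_width: 0.706
```

```bash
python3 -m inch '[[[0,0,0,0.029,-0.030,0,0],[0,0,0,0.058,-0.060,0,0],[0,0,0,0.087,-0.090,0,0],[0,0,0,0.116,-0.120,0,0],[0,0,0,0.145,-0.150,0,0]]]'; python3 -m inch '[[[0,0,0,0.024,-0.032,0,0],[0,0,0,0.048,-0.064,0,0],[0,0,0,0.072,-0.096,0,0],[0,0,0,0.096,-0.128,0,0],[0,0,0,0.120,-0.160,0,0]]]'
```

```text
clock: 1.93
ee_pos: [0.3727, -0.2951, 0.223]
eef_rot: [0.978, 0.209, 0.0, 0.001]
wrist_force: [0.7, 0.3, 0.5]
grip_width: 0.325
clock: 2.35
ee_pos: [0.4171, -0.0982, 0.2233]
eef_rot: [0.978, 0.208, 0.001, 0.001]
wrist_force: [0.4, -0.2, -0.4]
grip_width: 0.019
```

```bash
python3 -m inch '[[[0,0,0,-0.004,0,0.025,0],[0,0,0,-0.004,0,0.050,0],[0,0,0,-0.004,0,0.075,0],[0,0,0,-0.004,0,0.093,0],[0,0,0,-0.004,0,0.093,0]]]'; python3 - <<'E'
from h import *
for c in('scene','top'):
    p,d=snap(c,c+'1.png')
a=cv2.imread('pics/scene1.png')[180:390,120:330];b=cv2.imread('pics/top1.png')[150:330,130:310]
cv2.imwrite('pics/c1.png',np.hstack([cv2.resize(a,(400,400)),cv2.resize(b,(400,400))]))
print(r.state()['ee_pos'])
E
```

```text
clock: 2.77
ee_pos: [0.411, -0.0995, 0.1276]
eef_rot: [0.978, 0.209, -0.002, -0.0]
wrist_force: [-0.4, -0.2, -0.5]
grip_width: 0.007
[ 0.41372376 -0.09990393  0.13049733]
```

View pics/c1.png

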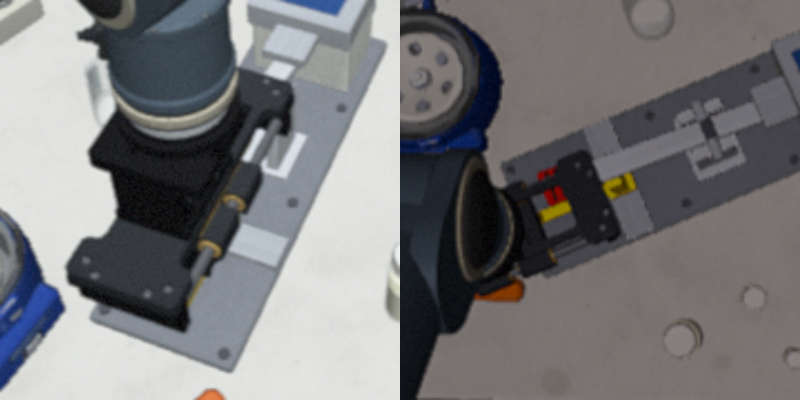

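The gripper body, long along the lever, hides the post in the scene view (left half). In the top view (right half) the yellow arm at about (555,212) and the red pad at (548,185) show through the gripper. The fingers are free, with no contact force, so I descend beside the post.

```bash
python3 -m inch '[[[0,0,0,0,0,0.015,0],[0,0,0,0,0,0.030,0],[0,0,0,0,0,0.040,0],[0,0,0,0,0,0.040,0]]]'; python3 -c "
from h import *
print(r.state()['ee_pos'],r.state()['wrist_force'])"
```

```text
clock: 3.2
ee_pos: [0.4134, -0.1001, 0.0901]
eef_rot: [0.978, 0.208, -0.0, 0.001]
wrist_force: [-0.7, -0.2, -0.2]
grip_width: 0.001
[ 0.41343401 -0.10006906  0.09011942] [-0.73237222 -0.22353988 -0.24105715]
```

```bash
python3 -m inch '[[[0,0,0,0.010,0,0,0],[0,0,0,0.020,0,0,0],[0,0,0,0.030,0,0,0],[0,0,0,0.040,0,0,0],[0,0,0,0.040,0,0,0]]]'; python3 -m inch '[[[0,0,0,0.008,0,0,0],[0,0,0,0.015,0,0,0],[0,0,0,0.021,0,0,0],[0,0,0,0.021,0,0,0]]]'
```

```text
clock: 3.62
ee_pos: [0.4533, -0.0825, 0.0909]
eef_rot: [0.978, 0.209, 0.002, 0.001]
wrist_force: [0.8, 0.1, -0.7]
grip_width: 0.003
clock: 3.95
ee_pos: [0.4741, -0.0731, 0.0912]
eef_rot: [0.978, 0.21, 0.003, 0.001]
wrist_force: [1.0, -0.4, -0.3]
grip_width: 0.006
```

```bash
python3 -m inch '[[[0,0,0,-0.010,0,0,0],[0,0,0,-0.012,0,-0.03,0],[0,0,0,-0.012,0,-0.070,0],[0,0,0,-0.012,0,-0.11,0],[0,0,0,-0.012,0,-0.13,0]]]'; python3 - <<'E'
from h import *
for c in('scene','top'):
    p,d=snap(c,c+'2.png')
    for n in('stop_post','lever_pad'):
        for o in r.tip_of(n,c)[:2]: print(c,n,np.round(o['location'],4),round(o['score'],2),proj(c,o['location']).round())
a=cv2.imread('pics/scene2.png')[180:390,120:330];b=cv2.imread('pics/top2.png')[150:330,130:310]
cv2.imwrite('pics/c2.png',np.hstack([cv2.resize(a,(400,400)),cv2.resize(b,(400,400))]))
print(r.state()['ee_pos'])
E
```

```text
clock: 4.37
ee_pos: [0.4636, -0.0781, 0.2254]
eef_rot: [0.978, 0.21, 0.006, 0.002]
wrist_force: [0.2, -0.6, -0.6]
grip_width: 0.003
scene lever_pad [ 0.4658 -0.133   0.1299] 0.86 [218. 279.]
scene lever_pad [ 0.4106 -0.4044 -0.0044] 0.63 [357. 255.]
top stop_post [ 0.4933 -0.0715  0.1203] 0.63 [174. 219.]
top lever_pad [ 0.4661 -0.1348  0.1315] 0.88 [203. 232.]
[ 0.46094871 -0.07818628  0.2196816 ]
```

View pics/c2.png

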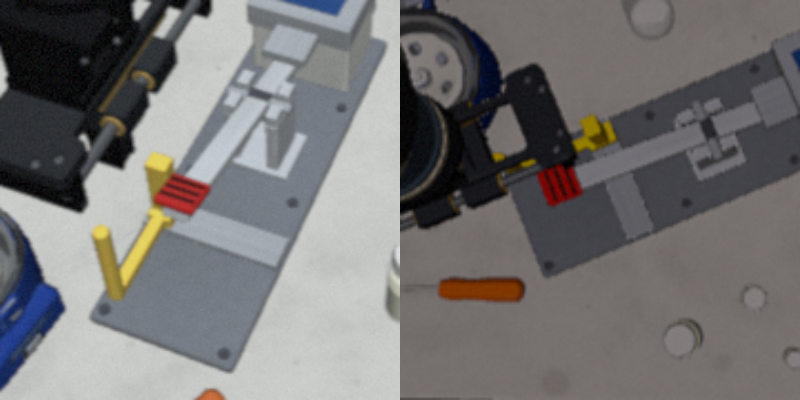

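The stop is now well to the +y side: in the left half the pillar is at (160,170) and the post at (103,235), both beside the pad at (182,193). The top network puts the stop at about +0.05. Next I go over the pad and press.

```bash
python3 -m inch '[[[0,0,0,-0.009,0.025,0,0],[0,0,0,-0.018,0.050,0,0],[0,0,0,-0.018,0.050,0.03,0],[0,0,0,-0.018,0.050,0.06,0],[0,0,0,-0.018,0.050,0.06,0]]]'; python3 -c "
from h import *
print(r.state()['ee_pos'],r.state()['wrist_force'])"
```

```text
clock: 5.08
ee_pos: [0.46, -0.1307, 0.1536]
eef_rot: [0.978, 0.209, -0.004, -0.003]
wrist_force: [-1.5, 0.2, -0.3]
grip_width: 0.003
[ 0.46004989 -0.13066139  0.15357114] [-1.48821739  0.17000644 -0.25375499]
```

```bash
python3 -m inch '[[[0,0,0,0.004,0,0.010,0],[0,0,0,0.004,0,0.018,0],[0,0,0,0.004,0,0.026,0],[0,0,0,0.004,0,0.034,0],[0,0,0,0.004,0,0.042,0]]]'; python3 - <<'E'
from h import *
print(r.state()['ee_pos'],r.state()['wrist_force'])
p,d=snap('scene','scene3.png');p,d=snap('top','top3.png')
a=cv2.imread('pics/scene3.png')[130:390,100:360];b=cv2.imread('pics/top3.png')[120:330,150:360]
cv2.imwrite('pics/c3.png',np.hstack([cv2.resize(a,(400,400)),cv2.resize(b,(400,400))]))
E
```

```text
clock: 5.5
ee_pos: [0.4639, -0.127, 0.1125]
eef_rot: [0.978, 0.21, -0.004, -0.004]
wrist_force: [-1.2, 4.6, 8.2]
grip_width: 0.005
[ 0.46385479 -0.12699689  0.11251156] [-1.19590902  4.58907518  8.15274605]
```

View pics/c3.png

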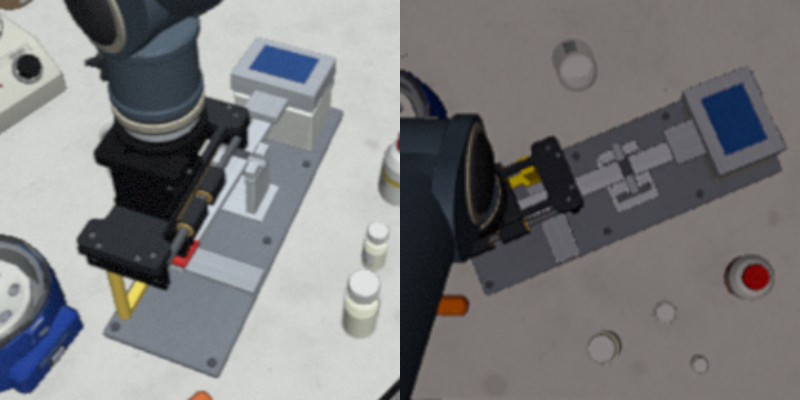

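The pad is being pressed at about 8 N, and the flap (right edge of the view) is lifting. I continue downwards, following the pad slightly outwards.

```bash
python3 -m inch '[[[0,0,0,0,-0.001,0.008,0],[0,0,0,0,-0.002,0.015,0],[0,0,0,0,-0.002,0.022,0],[0,0,0,0,-0.002,0.028,0],[0,0,0,0,-0.002,0.034,0]]]'; python3 -m inch '[[[0,0,0,0,0,0.007,0],[0,0,0,0,0,0.013,0],[0,0,0,0,0,0.019,0],[0,0,0,0,0,0.019,0]]]'; python3 - <<'E'
from h import *
print(r.state()['ee_pos'],r.state()['wrist_force'])
p,d=snap('scene','scene4.png');C=cloud('scene',p,d);h=cv2.cvtColor(p,cv2.COLOR_RGB2HSV)
p,d=snap('top','top4.png')
C=cloud('top',p,d);h=cv2.cvtColor(p,cv2.COLOR_RGB2HSV);X,Y,Z=C[...,0],C[...,1],C[...,2]
b=(d>0)&(X>.5)&(X<.65)&(Y<-.3)&(Y>-.45)&(h[...,0]>100)&(h[...,0]<125)&(h[...,1]>150)&(Z>.08)
P=C[b];n=np.linalg.svd(P-P.mean(0),full_matrices=False)[2][2];print('flap deg',np.degrees(np.arccos(abs(n[2]))),P.mean(0))
a=cv2.imread('pics/scene4.png')[130:390,100:360];b=cv2.imread('pics/top4.png')[120:330,150:360]
cv2.imwrite('pics/c4.png',np.hstack([cv2.resize(a,(400,400)),cv2.resize(b,(400,400))]))
E
```

```text
clock: 6.02
ee_pos: [0.4629, -0.1237, 0.0789]
eef_rot: [0.978, 0.211, -0.004, -0.004]
wrist_force: [-1.4, 4.1, 6.3]
grip_width: 0.006
clock: 6.35
ee_pos: [0.4635, -0.1238, 0.0602]
eef_rot: [0.977, 0.211, -0.003, -0.004]
wrist_force: [-0.0, -0.9, 2.1]
grip_width: 0.005
[ 0.46349283 -0.12379997  0.06023267] [-0.00984323 -0.91572459  2.06112066]
flap deg 22.20278461767987 [ 0.5809781  -0.39208568  0.11597094]
```

View pics/c4.png

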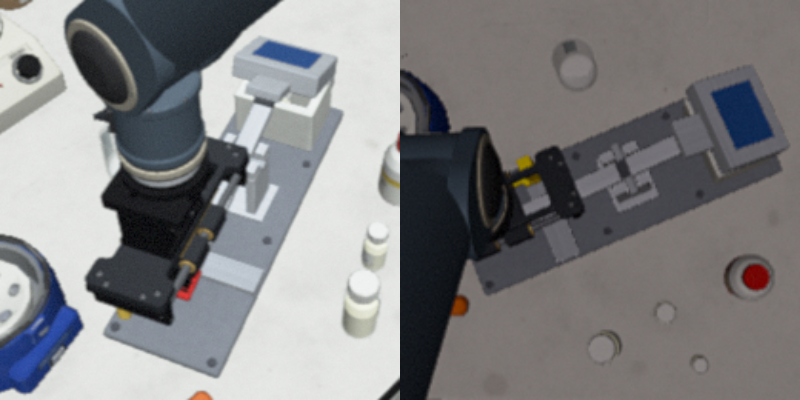

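The flap is open about 22°: its panel is tilted, with a gap over the well at about (300,95) in the left half, and everything else stands. I hold, then check that it is still and that the lever is seated.

```bash
python3 -m inch '[[[0,0,0,0,0,0.002,0],[0,0,0,0,0,0.002,0],[0,0,0,0,0,0.002,0],[0,0,0,0,0,0.002,0],[0,0,0,0,0,0.002,0]]]'; python3 - <<'E'
from h import *
for i in range(3):
    p,d=r.camera('top')
    C=cloud('top',p,d);h=cv2.cvtColor(p,cv2.COLOR_RGB2HSV);X,Y,Z=C[...,0],C[...,1],C[...,2]
    b=(d>0)&(X>.5)&(X<.65)&(Y<-.3)&(Y>-.45)&(h[...,0]>100)&(h[...,0]<125)&(h[...,1]>150)&(Z>.08)
    P=C[b];n=np.linalg.svd(P-P.mean(0),full_matrices=False)[2][2];s=r.state()
    print('flap deg',np.degrees(np.arccos(abs(n[2]))),s['ee_pos'],s['wrist_force'],abs(s['joint_vel']).max())
for n in('cradle','lever','vial_outside','beaker','bottle','stop_post'):
    for o in r.tip_of(n,'top')[:3]: print(n,np.round(o['location'],4),round(o['score'],2))
r.camera('scene')
for n in('stop_post','lever','beaker'):
    for o in r.tip_of(n,'scene')[:3]: print('scene',n,np.round(o['location'],4),round(o['score'],2))
E
```

```text
clock: 6.87
ee_pos: [0.4638, -0.1239, 0.059]
eef_rot: [0.977, 0.211, -0.003, -0.004]
wrist_force: [-0.5, -1.3, 5.4]
grip_width: 0.005
flap deg 22.2481727189548 [ 0.46376424 -0.12391566  0.05903156] [ 0.39069569 -0.87636951  5.69969491] 0.0020790250691869
flap deg 22.223077081950432 [ 0.46374704 -0.12393753  0.05900628] [ 0.65990539 -0.50036226  4.85370334] 0.0013841187417078847
flap deg 21.946944898564546 [ 0.46375469 -0.1239206   0.05900282] [-0.05122018 -0.22576356  4.92919264] 0.0021276715191170794
cradle [ 0.524  -0.2617  0.0806] 0.6
vial_outside [ 0.3648 -0.3124 -0.0005] 0.67
vial_outside [ 0.3229 -0.2401  0.0054] 0.62
vial_outside [ 0.3043 -0.3467 -0.0046] 0.42
beaker [ 0.6558 -0.2012 -0.0013] 0.84
beaker [ 0.4095 -0.403  -0.0012] 0.51
bottle [ 0.4066 -0.4065 -0.0043] 0.78
stop_post [ 0.5335 -0.2811 -0.0025] 0.69
scene lever [ 0.5275 -0.2626  0.0787] 0.74
```

```bash
python3 -c "
from h import *
print(r.hand_in()); print(r.state()['clock'])"
```

```text
the job is handed in; nothing more can be done
None
the job is handed in; nothing more can be done
```

The well is being held open: the flap stands at about 22°, with the fingers still pressing the red pad. I pushed the yellow stop to the +y side with shut fingertips, then pressed the pad about 73 mm down. I handed the job in at roughly 8 s of the 42 s; no verdict is reported.

What the last checks showed:
- **Flap:** 21.9 to 22.2° over three pictures, and not moving.
- **Press on the pad:** about 5 N at the wrist, with the arm at rest.
- **Lever:** about 2 mm from its place in the cradle (scene camera); the top camera did not report it at that check.
- **Beaker, bottle and outside vials:** within about 5 mm of where they first stood, which is the accuracy of the measurement.

Two things I could not confirm at the end:
- **Stop:** about +0.05 m when I measured it after the push. At the end the gripper hid the post. The top network's final report for it was a false hit near the middle of the well, which I disregarded. The pillar still showed to the side in the last picture.
- **Vial in the well:** not visible to check, but nothing touched the well or the flap.

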